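# Fit the cell cartridge into its spring holder and crank the seal home

## Robot

A 7-joint arm with a two-finger parallel gripper is mounted at the origin on a cart in front of the work surface, level with it; the furniture and walls round the work are solid. World frame = base frame: x ahead of the robot, y to its left, z up, the work surface at z = 0. Lengths are in m, angles in rad, forces in N, time in s.
With the tool pointing down it reaches from about 0.425 to 0.95 m from the base axis. Payload 4.7 kg.
Tool frame: the origin (TCP) lies at the very end of the fingers, on their centre line; the grasp point (between the pads) lies 19 mm behind it; z points along the fingers, y is the line along which they close (so a half turn about z gives the same grasp; the last joint's range is limited). The gripper opens to 85 mm and grips with 20 to 120 N. Pads are 22 mm wide; open, the fingers measure 114 mm over their backs; the gripper's body (76 mm by 85 mm) begins 54 mm behind the grasp point. The pads swing forward as they close: fully open they stand 13 mm farther back than shut.
Start: joints at [-1.189, 0.469, -0.049, 1.532, 0.024, 1.141, -0.082], TCP at [0.27, 0.619, 0.231] pointing down, gripper open.
Joint ranges: [-2.59, 2.59], [-0.33, 1.99], [-1.39, 1.29], [0.1, 2.45], [-1.04, 4.18], [0.21, 1.99], [-2.66, 2.66]. Speed limits (rad/s): [2.57, 2.57, 3.14, 3.14, 3.14, 3.14, 3.14].

## Interface

Orientations are given as a 3x3 rotation matrix whose columns are the frame's x, y, z axes.
In Python, from station import r gives the robot as it stands.
- The arm moves only by the tool servo_tool, never from a script. Its argument "motion" is one flat list of numbers, 7 for each row, row after row: the shift along the world's x, y, z in mm, then the turn, a rotation vector about the world's x, y, z in rad, then the finger opening in mm, from 0 to 85.4. In form: [tx, ty, tz, wx, wy, wz, fingers, tx, ty, tz, wx, wy, wz, fingers, ...]. A call has 1 to 5 rows; each row shifts and turns the commanded pose from where the row before left it; what a row does not reach is not made up. A row lasts 1/12 s, in which the tool goes at most 41.7 mm and 7.16 degrees, less where a joint would pass 70% of its speed; a pose out of reach is approached as far as the arm can. A call with a gripper value outside its range is refused whole. The fingers move at their own pace and stop on an object; "newtons" is the grip in N (left out, the last holds). Time passes only in rows, so rows that do not move let the fingers close. It gives the time, the measured TCP pose, the force and the opening at its end, in the units of the state.
- r.observe(): the state, without advancing time (a new reading comes with each control period).
- r.capture(name): name is "scene" or "top"; returns a dict with "image" (480x640x3 uint8, blue, green, red), "z_map" (480x640 float32, m along the optical axis (not along the pixel's ray), 0 where there is no reading), "fx", "fy", "cx", "cy" (pixels), "rvec" (rotation vector, rad) and "tvec" (3), from world to camera coordinates, as OpenCV has them. Camera axes: x right, y down, z forward; pixel columns grow to the right and rows downward; lengths in m; the calibration is good to about 2 mm. A picture is of the moment at which its call begins.
- r.sign_off(): hands the job in, once; it reports no verdict.
Trained networks look in a picture, given as the dict that the camera call returned (one of the last four; its "shot" number tells which), for a name from the list of things; names that differ only in an ending like _2 or _b are one class to them, and where a whole thing is asked for, a point or a joint stands for the part that bears it (a point fixed in the world has none). Each returns a list of dicts, best first, with "conf" (0 to 1); they miss things now and then, are a little off and sometimes report something else, mostly with a low value. They report only what shows in the picture. A call takes as long as a camera call. They do not tell look-alikes from the thing itself.
- r.cut_out(picture, target): "region" (480x640 bool, what is visible of it) and "centre" ([column, row] in pixels, amid what is visible of it).
- r.mark_of(picture, target): "centre" ([column, row] in pixels: a listed point, or the origin of a listed thing).
The state is a dict: "t": time; "joints": joint angles; "joint_vel": joint speeds; "joint_torque": joint torques, N m; "ee_pos": TCP position; "ee_rot": TCP orientation; "ft_force": force on the tool from outside, world axes, zero at the start; "wrist_torque": the same for the moment, N m; "grip_width": finger opening in m.
Only numpy, scipy, OpenCV 4.12 (cv2) and the standard library are available. Lean on these libraries where they do the work, as an engineer would, in place of code of your own. Each camera call takes 0.05 s, during which the arm holds its last target. There are 200 camera calls.

## Task

Take the white-ended cell cartridge from its grey rest and fit it in the metal holder: push its narrow nose against the sprung plunger, then tip the other end down in front of the end wall so that it lies flat in both saddles, and let go. Then turn the crank clockwise (seen from above) about a quarter turn, until its arm points straight out along the holder, away from the cartridge, so that the cam's dwell holds the seal rod pressed against the cartridge; leave the crank there, and do not disturb the things lying around.

Things in the scene. Friction and masses are not known exactly. Their poses are not given: they have to be found in the camera images.
- cartridge_mid (a point): centre of the loose, straight cell cartridge (about 60 g, 82 mm long): half-way along its steel tube (14 mm diameter, y = -26 to 26 mm) and on its axis; grip here. White square end blocks 16 x 16 x 12 mm at both ends of the tube, plus a steel nose at one end. Own y runs along the cartridge from nose to flat tail (tail face at y = 38 mm). It starts level, its axis 36 mm above the bench
- cartridge_nose (a point): middle of the tip of the cartridge's nose, 44 mm from the cartridge's centre along its -y. The nose is a steel stub 10 mm in diameter and 6 mm long, at this end only
- rest: fixed grey parking rest, 44 x 96 mm; origin in the middle of its underside, y along the cartridge lying on it (centre over centre). The end blocks lie in two shallow notches 20 mm wide (outside 30 mm wide, tops 34 mm above the bench, 10 mm long at y = -32 and 32 mm); between them the tube is free, only an 8 mm base plate below
- holder: fixed metal holder, 50 x 200 mm; origin on the bench under the middle of the bay; y along the bay from spring (-y) to cam (+y), z up. Base 8 mm thick. Two saddles (y = -42..-30 and 27..38 mm), floors at z = 28 mm, channels 20 mm wide between cheeks that flare out to z = 47 mm (outside 36 mm wide); between them only the base below. Vertical crank axis at x = 0, y = 81 mm
- seat (a point): where the cartridge's centre is when seated in the holder: x = 0, y = 0, z = 36 mm in the holder's frame; the cartridge is then level along the holder's y, nose to -y, tail against the end wall, with the spring pressed in by 6 mm
- wall_face (a point): on the bay axis, in the face of the holder's end wall, at y = 38 mm in the holder's frame. The wall's top is 7 mm above this point. From here to the plunger at rest the gap is 76 mm for a cartridge of 82 mm: press the plunger by about 12 mm with the cartridge tilted about 18 degrees, nose low, then tip the tail down in front of the wall
- plunger (a joint): sprung steel plunger disc, 14 mm in diameter, on the bay axis, its face at y = -38 mm of the holder at rest; value = how far it is pressed towards -y, 0 (out) to 0.016 m (bottomed). About 3 N at 0, 7.8 N at 0.012, 9.4 N at 0.016. Its housing begins at y = -58 mm, top 46 mm above the bench
- crank (a joint): cam crank, rad, growing clockwise from above; stops at -0.4 and 2.8; starts near 0. At 0 the arm points to the holder's -x, at 1.57 to its +y, away from the cartridge: there the cam's dwell pushes the seal rod (10 mm thick, else flush with the end wall) and so the cartridge 4 mm towards the spring. Past 2 the rod draws back. Needs up to 0.16 Nm; stays where left
- crank_pin (a point): on the axis of the crank's upright black pin, at the height to grip, 68 mm above the bench. The pin is 12 mm in diameter, fixed to the arm, free from 47 to 83 mm above the bench, 32 mm from the crank axis; the arm lies below it
- ferrule_jar_mid (a point): bystander: small clear screw-top jar, 42 mm in diameter, 44 mm high; its centre
- timer_mid (a point): bystander: flat lab timer, 58 x 64 x 16 mm; its centre
- marker_black_mid (a point): bystander: black marker pen lying, 135 mm long, 12 mm thick; its centre
There are look-alikes about, which are no part of the job. What is shaped like the holder but green is not meant.

How it is judged:
By the outcome, as a careful person would: the job done as asked, in the order asked, and still so for the second after the job is handed in, with the robot touching nothing.
It also fails if it takes over 51 s, if anything falls off the work surface, if the arm or the gripper's body presses on something with over 40 N, if the wrist force passes 120 N, or if a joint passes its speed limit or range.

## Working session

There is one attempt and no reset: what is moved stays moved. The work goes in short steps, Python scripts to look and compute and a tool call to move; the robot and the scene stay as the last step left them, time stands still between calls to the robot, and variables do not carry over. Pictures are saved under pics/ and viewed, on a budget of 13 in all, crops included, one or two more only if the job needs it, and the job is handed in when it is done.

Besides the shell and the picture viewer there is one more tool, called as name(argument=value, ...) on one line, values as JSON. servo_tool: Moves the arm, as the interface text tells. Its arguments: {"type":"object","properties":{"motion":{"type":"array","items":{"type":"number"}},"newtons":{"type":"number"}},"required":["motion"]}

```bash
mkdir -p pics
cat > h.py <<'E'
import numpy as np, cv2
from station import r
def cam(p):
    R=cv2.Rodrigues(np.array(p["rvec"],float))[0]; return R,np.array(p["tvec"],float).ravel()
def ray_z(p,uv,z):
    R,t=cam(p); d=R.T@np.array([(uv[0]-p["cx"])/p["fx"],(uv[1]-p["cy"])/p["fy"],1]); o=-R.T@t
    return o+d*(z-o[2])/d[2]
def depth_pt(p,uv):
    R,t=cam(p); z=float(p["z_map"][int(round(uv[1])),int(round(uv[0]))])
    return R.T@(z*np.array([(uv[0]-p["cx"])/p["fx"],(uv[1]-p["cy"])/p["fy"],1])-t)
def cloud(p):
    R,t=cam(p); v,u=np.mgrid[:480,:640]; z=p["z_map"]
    P=np.stack([(u-p["cx"])/p["fx"]*z,(v-p["cy"])/p["fy"]*z,z],-1)
    return (P-t)@R
def proj(p,P):
    R,t=cam(p); return cv2.projectPoints(np.array(P,float).reshape(-1,1,3),np.array(p["rvec"],float),np.array(p["tvec"],float),np.array([[p["fx"],0,p["cx"]],[0,p["fy"],p["cy"]],[0,0,1]]),None)[0].reshape(-1,2)
E
python3 - <<'E'
from h import *
np.set_printoptions(precision=4,suppress=True)
H={"cartridge_mid":.036,"cartridge_nose":.036,"rest":0,"holder":0,"seat":.036,"wall_face":.036,"plunger":.036,"crank":.05,"crank_pin":.068,"ferrule_jar_mid":.022,"timer_mid":.008,"marker_black_mid":.006}
for c in ("scene","top"):
    p=r.capture(c); cv2.imwrite(f"pics/{c}0.png",p["image"])
    R,t=cam(p); print(c,"campos",-R.T@t,"axis",R[2])
    for n,z in H.items():
        for d in r.mark_of(p,n)[:3]: print(n,round(d["conf"],2),np.round(d["centre"]),ray_z(p,d["centre"],z),depth_pt(p,d["centre"]))
o=r.observe(); print(o["t"],o["ee_pos"],o["ee_rot"],o["ft_force"])
E
```

```text
scene campos [-0.1063 -0.8204  1.2036] axis [ 0.3905  0.583  -0.7125]
cartridge_mid 0.59 [377. 339.] [ 0.4786 -0.2     0.036 ] [ 0.4771 -0.2016  0.0389]
cartridge_nose 0.79 [388. 346.] [ 0.488  -0.2304  0.036 ] [ 0.4856 -0.2328  0.0407]
rest 0.89 [374. 345.] [ 0.4798 -0.1903  0.    ] [ 0.4737 -0.1969  0.0126]
holder 0.9 [332. 266.] [0.5457 0.0765 0.    ] [0.5396 0.0681 0.0113]
holder 0.71 [240. 189.] [0.4947 0.4966 0.    ] [0.4742 0.4517 0.0411]
seat 0.89 [237. 177.] [0.4976 0.5124 0.036 ] [0.5039 0.5263 0.0238]
seat 0.63 [331. 251.] [0.5522 0.0949 0.036 ] [0.5689 0.1182 0.0062]
wall_face 0.85 [322. 245.] [0.5467 0.1286 0.036 ] [-0.1063 -0.8204  1.2036]
wall_face 0.75 [230. 172.] [0.4914 0.5448 0.036 ] [0.4916 0.5452 0.0357]
wall_face 0.42 [367. 242.] [0.6532 0.0665 0.036 ] [0.6527 0.066  0.0367]Traceback (most recent call last):
  File "<stdin>", line 8, in <module>
ValueError: it knows: cartridge_mid, cartridge_nose, crank_pin, ferrule_jar_mid, holder, marker_black_mid, rest, seat, timer_mid, wall_face
```

Run:
```python
from h import *
np.set_printoptions(precision=4,suppress=True)
H={"cartridge_mid":.036,"cartridge_nose":.036,"rest":0,"holder":0,"seat":.036,"wall_face":.036,"crank_pin":.068,"ferrule_jar_mid":.022,"timer_mid":.008,"marker_black_mid":.006}
for c in ("top","scene"):
    p=r.capture(c); cv2.imwrite(f"pics/{c}0.png",p["image"])
    R,t=cam(p); print(c,"campos",-R.T@t,"axis",R[2], p["fx"])
    for n,z in H.items():
        if c=="scene" and n not in("crank_pin",): continue
        for d in r.mark_of(p,n)[:3]: print(n,round(d["conf"],2),np.round(d["centre"]),ray_z(p,d["centre"],z),depth_pt(p,d["centre"]))
o=r.observe(); print(o["t"],o["ee_pos"],o["ee_rot"],o["ft_force"])
```

```text
top campos [0.2772 0.0989 1.3726] axis [ 0.2046  0.0087 -0.9788] 587.7951101243659
cartridge_mid 0.8 [448. 291.] [ 0.4752 -0.193   0.036 ] [ 0.4744 -0.1918  0.0414]
cartridge_mid 0.38 [464. 283.] [ 0.4953 -0.2291  0.036 ] [ 0.5021 -0.2393 -0.0053]
cartridge_mid 0.33 [212. 301.] [0.4181 0.3433 0.036 ] [0.4207 0.3478 0.0114]
cartridge_nose 0.62 [467. 286.] [ 0.4881 -0.2354  0.036 ] [ 0.4937 -0.2444  0.0001]
rest 0.92 [446. 292.] [ 0.4759 -0.1958  0.    ] [ 0.4746 -0.1937  0.0093]
holder 0.62 [147. 269.] [0.4876 0.5114 0.    ] [0.4863 0.5088 0.0088]
holder 0.58 [329. 253.] [0.5539 0.0837 0.    ] [0.5522 0.0837 0.0084]
holder 0.21 [446. 294.] [ 0.4722 -0.1972  0.    ] [ 0.4713 -0.1958  0.0068]
seat 0.72 [332. 205.] [0.6624 0.0836 0.036 ] [0.6602 0.0837 0.0436]
seat 0.7 [143. 264.] [0.492  0.5102 0.036 ] [0.4971 0.5198 0.0047]
wall_face 0.87 [127. 265.] [0.4873 0.5482 0.036 ] [0.4885 0.5508 0.0284]
wall_face 0.72 [310. 250.] [0.5488 0.1284 0.036 ] [0.5476 0.1282 0.0417]
wall_face 0.16 [445. 292.] [ 0.4711 -0.1866  0.036 ] [ 0.4747 -0.1919  0.0114]
crank_pin 0.76 [101. 271.] [0.4656 0.5933 0.068 ] [0.4636 0.588  0.082 ]
crank_pin 0.69 [291. 258.] [0.5213 0.1704 0.068 ] [0.5251 0.1715 0.0478]
crank_pin 0.46 [215. 299.] [0.4191 0.332  0.068 ] [0.4258 0.3431 0.006 ]
ferrule_jar_mid 0.75 [334. 206.] [0.6635 0.0797 0.022 ] [0.6564 0.08   0.0467]
timer_mid 0.73 [391. 323.] [ 0.3958 -0.0693  0.008 ] [ 0.3952 -0.0684  0.0153]
marker_black_mid 0.67 [214. 298.] [0.4283 0.3443 0.006 ] [0.4282 0.3441 0.007 ]
scene campos [-0.1063 -0.8204  1.2036] axis [ 0.3905  0.583  -0.7125] 606.736381840297
crank_pin 0.74 [304. 231.] [0.5201 0.1736 0.068 ] [0.5171 0.1688 0.0735]
crank_pin 0.46 [215. 160.] [0.466 0.586 0.068] [0.4679 0.5906 0.0643]
1.0 [0.2695 0.6189 0.2314] [[-0.9168  0.3993  0.    ]
 [ 0.3993  0.9168  0.0001]
 [ 0.      0.0001 -1.    ]] [-0.7945 -0.4395 -0.2443]
```

View pics/scene0.png

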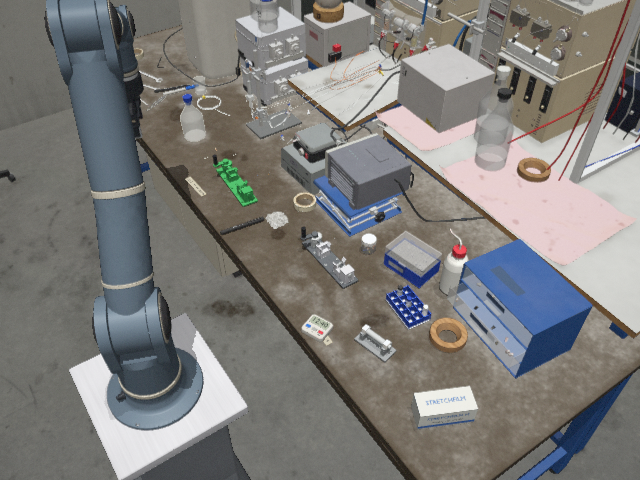

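View pics/top0.png

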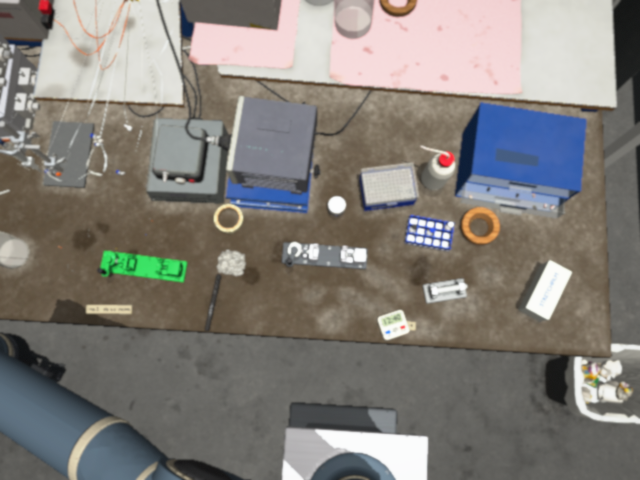

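The cartridge lies on its rest at top (446,291) and scene (376,340). Two things are holder-shaped: grey metal at top (325,255) and green at top (143,267). The grey one fits the description and the green one is excluded. I'll confirm with an enlarged crop and get the axes by mask fit.

Run:
```python
from h import *
np.set_printoptions(precision=4,suppress=True)
T=r.capture("top"); S=r.capture("scene")
def crop(p,u,v,w,h,k): return cv2.resize(p["image"][v:v+h,u:u+w],None,fx=k,fy=k,interpolation=cv2.INTER_CUBIC)
a=crop(T,275,230,100,50,4); b=crop(T,410,265,100,50,4); c=crop(S,290,220,80,75,5); d=crop(S,340,310,80,75,5)
cv2.imwrite("pics/crop1.png",np.vstack([np.hstack([a,b]),np.hstack([c,d])]))
CT=cloud(T); CS=cloud(S)
def rect(C,lo,hi,zlo,zhi):
    m=(C[...,0]>lo[0])&(C[...,0]<hi[0])&(C[...,1]>lo[1])&(C[...,1]<hi[1])&(C[...,2]>zlo)&(C[...,2]<zhi)
    q=C[m]; (cx,cy),(w,h),an=cv2.minAreaRect(q[:,:2].astype(np.float32)*1000)
    return len(q),cx,cy,w,h,an, np.percentile(q[:,2],[5,50,95])
for n,C in (("top",CT),("scene",CS)):
    print(n,"holder",rect(C,(.48,-.06),(.62,.22),.006,.1))
    print(n,"rest",rect(C,(.42,-.27),(.53,-.12),.006,.1))
    print(n,"cart",rect(C,(.42,-.27),(.53,-.12),.038,.06))
for n,p in (("top",T),("scene",S)):
    for t in ("cartridge_mid","rest","holder"):
        for d in r.cut_out(p,t)[:2]:
            m=d["region"]; 
            C=cloud(p); q=C[m&(p["z_map"]>0)]
            print(n,t,round(d["conf"],2),np.round(d["centre"]),m.sum(),np.median(q,0),cv2.minAreaRect(q[:,:2].astype(np.float32)*1000))
```

```text
top holder (1612, 550.4278564453125, 80.400146484375, 139.33609008789062, 278.1847229003906, 0.2011120617389679, array([0.0065, 0.0141, 0.0514]))
top rest (689, 474.1211853027344, -195.59490966796875, 103.02098083496094, 147.5039520263672, 1.6595122814178467, array([0.0066, 0.0124, 0.0454]))
top cart (210, 478.8401184082031, -192.41322326660156, 28.064489364624023, 82.57072448730469, 11.562440872192383, array([0.0385, 0.0427, 0.0472]))
scene holder (1177, 547.6382446289062, 78.22077178955078, 133.5142822265625, 272.4641418457031, 1.5611517429351807, array([0.0067, 0.0252, 0.0531]))
scene rest (644, 470.1467590332031, -196.65225219726562, 148.80787658691406, 88.25071716308594, 84.661376953125, array([0.0066, 0.0141, 0.0447]))
scene cart (175, 478.43743896484375, -196.413818359375, 17.14444923400879, 82.09835815429688, 12.636262893676758, array([0.039 , 0.0423, 0.0471]))
top cartridge_mid 0.7 [444. 291.] 195 [ 0.4788 -0.183   0.0424] ((481.5501708984375, -188.17977905273438), (18.367481231689453, 75.4195785522461), 14.183423042297363)
top cartridge_mid 0.4 [325. 253.] 1822 [0.5408 0.09
[... 526 characters left out ...]
27754211425781, 199.3842010498047), 1.97747004032135)
scene cartridge_mid 0.56 [378. 338.] 216 [ 0.4775 -0.197   0.0411] ((477.52093505859375, -193.81634521484375), (84.64421081542969, 39.28745651245117), 80.5452651977539)
scene rest 0.63 [373. 345.] 514 [ 0.4696 -0.1978  0.0087] ((471.33282470703125, -195.77963256835938), (42.65359115600586, 96.69464111328125), 20.350427627563477)
scene holder 0.74 [331. 257.] 1260 [0.5353 0.0975 0.0195] ((545.155517578125, 107.21968841552734), (69.25272369384766, 232.55609130859375), 3.6288366317749023)
scene holder 0.57 [236. 183.] 865 [0.4843 0.5261 0.0239] ((489.44805908203125, 537.1835327148438), (249.23843383789062, 67.27350616455078), 89.01416015625)
```

View pics/crop1.png

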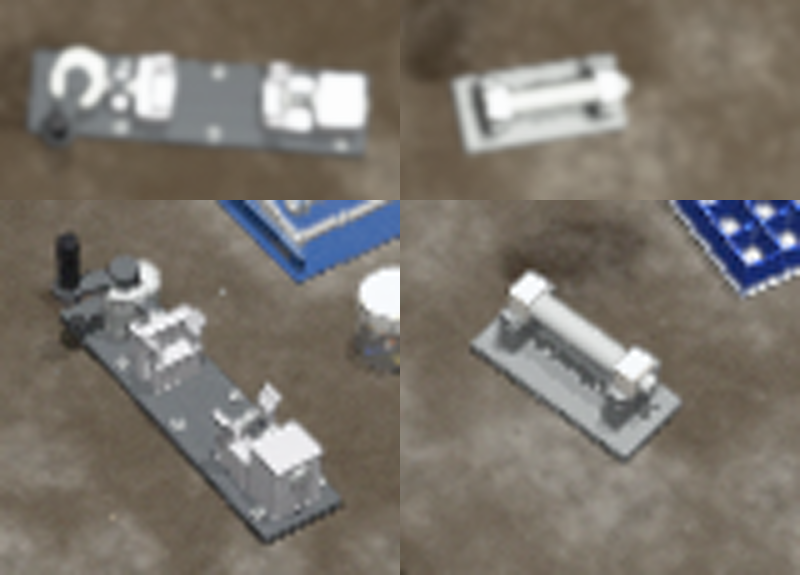

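The crop shows the grey metal holder with its crank at the world +y end and the sprung housing at −y. The cartridge's nose points to world −y (right in top). Next I fit the axes more precisely.

Run:
```python
from h import *
from scipy.ndimage import binary_dilation
np.set_printoptions(precision=1,suppress=True)
for n in ("top","scene"):
    p=r.capture(n); C=cloud(p)*1000
    tb=C[(abs(C[...,0]-500)<30)&(abs(C[...,1]-0)<30)]
    print(n,"table z",np.median(tb[:,2]),tb[:,2].std())
    for nm,lo,hi in (("holder",(490,-30),(600,205)),("rest",(430,-260),(525,-130))):
        reg=(C[...,0]>lo[0])&(C[...,0]<hi[0])&(C[...,1]>lo[1])&(C[...,1]<hi[1])
        m=(reg&(C[...,2]>4.5)&(C[...,2]<12)).astype(np.uint8)
        m=cv2.morphologyEx(m,cv2.MORPH_OPEN,np.ones((2,2),np.uint8))
        k,l,s,_=cv2.connectedComponentsWithStats(m); 
        ids=[i for i in range(1,k) if s[i,4]>25]; q=C[np.isin(l,ids)]
        print(n,nm,"base",len(q),cv2.minAreaRect(q[:,:2].astype(np.float32)))
        q=C[reg&(C[...,2]>38)&(C[...,2]<60)]
        k,l,s,_=cv2.connectedComponentsWithStats((reg&(C[...,2]>33)&(C[...,2]<95)).astype(np.uint8))
        for i in range(1,k):
            if s[i,4]>8:
                q=C[l==i]; q=q[q[:,2]>q[:,2].max()-12]; print("   comp",s[i,4],q.mean(0),"max",q[:,2].max(),cv2.minAreaRect(q[:,:2].astype(np.float32)))
```

```text
top table z 0.2632505580320681 4.95945442884037
top holder base 496 ((434.11151123046875, 76.57333374023438), (277.9957580566406, 152.16958618164062), 20.606098175048828)
   comp 352 [514.9 175.   82.4] max 86.77492814507515 ((515.2298583984375, 175.29112243652344), (8.995144844055176, 11.528586387634277), 88.99018096923828)
   comp 22 [559.4  50.7  43. ] max 50.085744432356975 ((559.8032836914062, 50.572288513183594), (7.469427108764648, 9.440978050231934), 2.6419148445129395)
   comp 199 [544.5  16.9  46.2] max 54.39325533248871 ((545.2593994140625, 24.88238525390625), (45.44758224487305, 28.606578826904297), 86.1772232055664)
   comp 15 [531.   50.8  44.9] max 51.63577497912603 ((531.8182373046875, 50.41661834716797), (6.280849456787109, 11.600020408630371), 0.3352169990539551)
top rest base 231 ((475.6031799316406, -181.5276641845703), (43.17816925048828, 73.81350708007812), 12.451507568359375)
   comp 253 [ 479.9 -190.8   43.4] max 50.880745560331604 ((478.84735107421875, -192.76609802246094), (20.531747817993164, 81.57572174072266), 9.132521629333496)
scene table z -2.000163751
[... 194 characters left out ...]
8790037 ((514.97900390625, 169.98492431640625), (11.177556991577148, 9.948999404907227), 26.008092880249023)
   comp 173 [543.3  13.5  46.8] max 55.62123702303211 ((543.47216796875, 22.312246322631836), (57.84260177612305, 31.09313201904297), 82.70072937011719)
   comp 15 [529.2  44.9  43.2] max 49.993139567686974 ((529.8325805664062, 45.513179779052734), (13.178855895996094, 5.745077133178711), 68.06683349609375)
scene rest base 233 ((182.52781677246094, -491.84173583984375), (871.3558349609375, 78.92119598388672), 43.50835037231445)
   comp 219 [ 477.9 -196.6   42.3] max 49.28571104963634 ((479.1860656738281, -196.76486206054688), (20.44881820678711, 82.49291229248047), 13.671323776245117)
```

```bash
cat > fit.py <<'E'
from h import *
from scipy.optimize import least_squares
def box(P,lo,hi):
    lo,hi=np.array(lo,float),np.array(hi,float); d=abs(P-(lo+hi)/2)-(hi-lo)/2
    return np.linalg.norm(np.maximum(d,0),axis=1)+np.minimum(d.max(1),0)
def cyl(P,r0,y0,y1,z=0):
    d=np.stack([np.hypot(P[:,0],P[:,2]-z)-r0,abs(P[:,1]-(y0+y1)/2)-(y1-y0)/2],1)
    return np.linalg.norm(np.maximum(d,0),axis=1)+np.minimum(d.max(1),0)
def cart(P):  # centre frame
    return np.min([box(P,(-8,26,-8),(8,38,8)),box(P,(-8,-38,-8),(8,-26,8)),cyl(P,7,-26,26),cyl(P,5,-44,-38)],0)
def holder(P,b0,hw):
    L=[box(P,(-25,b0,0),(25,b0+200,8)),box(P,(-hw,-90,0),(hw,-58,46))]
    for y0,y1 in((-42,-30),(27,38)):
        L+=[box(P,(-18,y0,0),(18,y1,28)),box(P,(-18,y0,28),(-11,y1,47)),box(P,(11,y0,28),(18,y1,47))]
    L+=[box(P,(-18,38,0),(18,48,43))]
    return np.min(L,0)
def loc(P,x,y,a,z=0):
    c,s=np.cos(a),np.sin(a); q=P-[x,y,z]; return np.stack([c*q[:,0]+s*q[:,1],-s*q[:,0]+c*q[:,1],q[:,2]],1)
def near(p,lo,hi):
    C=cloud(p).reshape(-1,3)*1000; C=C[p["z_map"].ravel()>0]; m=((C>lo)&(C<hi)).all(1); return C[m]
E
python3 - <<'E'
from fit import *
np.set_printoptions(precision=2,suppress=True)
for n in ("top","scene"):
    p=r.capture(n)
    P=near(p,(435,-255,33),(525,-130,60))
    s=least_squares(lambda v:cart(loc(P,v[0],v[1],v[2],v[3])),[479,-195,.21,36],loss="soft_l1",x_scale=[1,1,.02,1])
    print(n,"cart",s.x,len(P),np.median(abs(s.fun)))
    P=near(p,(490,-30,5),(600,205,60))
    best=None
    for y0 in(80,86,92):
        f=lambda v:(lambda Q:holder(Q[Q[:,1]<50],v[3],v[4]))(loc(P,v[0],v[1],v[2],v[5]))
        f=lambda v:np.where((Q:=loc(P,v[0],v[1],v[2],v[5]))[:,1]<50,holder(Q,v[3],v[4]),np.where(Q[:,2]<13,holder(Q,v[3],v[4]),0))
        s=least_squares(f,[548,y0,.05,-90,17,0],loss="soft_l1",x_scale=[1,1,.02,1,1,1],diff_step=1e-4)
        print(n,"holder",s.x,s.cost,np.median(abs(s.fun)))
E
```

```text
top cart [ 479.62 -189.55    0.25   37.69] 255 1.3853614349277965
top holder [546.35  86.81   0.01 -94.16  16.78   0.32] 3203.8600235784966 1.302616182137541
top holder [546.34  86.8    0.01 -94.15  16.78   0.32] 3203.8614341469915 1.3031964425588427
top holder [545.98  87.42   0.   -94.77  16.1    0.31] 3206.4792832392877 1.2979310118320413
scene cart [ 479.34 -195.2     0.19   36.41] 222 1.3443840533260971
scene holder [544.02  85.23  -0.02 -97.12  12.61   0.8 ] 2204.928427613263 1.308334668984604
scene holder [544.03  85.23  -0.02 -97.12  12.62   0.84] 2205.0145392022173 1.318437468944163
scene holder [544.03  85.23  -0.02 -97.12  12.62   0.84] 2205.0144204639346 1.3188564515132755
```

Run:
```python
from h import *
np.set_printoptions(precision=1,suppress=True)
T=r.capture("top");S=r.capture("scene")
for nm,uv in (("TL",(33,50)),("TR",(368,76)),("BL",(27,130)),("BR",(363,152))):
    print(nm,ray_z(T,(275+uv[0]/4-.4,230+uv[1]/4-.4),.008)*1000)
# scene: near-side edge of base top: bottom-left(85,345), corner(268,530), right corner(340,490)
for nm,uv in (("a",(85,342)),("b",(268,530)),("c",(340,490))):
    print("S",nm,ray_z(S,(290+uv[0]/5-.4,220+(uv[1]-200)/5-.4),.008)*1000)
# enlarged edge-ish view
import cv2
a=cv2.resize(T["image"][235:275,275:375],None,fx=8,fy=8,interpolation=cv2.INTER_CUBIC)
b=cv2.resize(S["image"][218:293,293:368],None,fx=8,fy=8,interpolation=cv2.INTER_CUBIC)[300:580]
b=np.hstack([b,np.zeros((b.shape[0],800-b.shape[1],3),np.uint8)])
cv2.imwrite("pics/crop2.png",np.vstack([a,b])[:600])
```

```text
TL [570.6 195.2   8. ]
TR [567.6  -4.2   8. ]
BL [522.3 195.1   8. ]
BR [521.7  -3.4   8. ]
S a [520.6 164.9   8. ]
S b [523.9  -2.5   8. ]
S c [571.4  -1.4   8. ]
```

View pics/crop2.png

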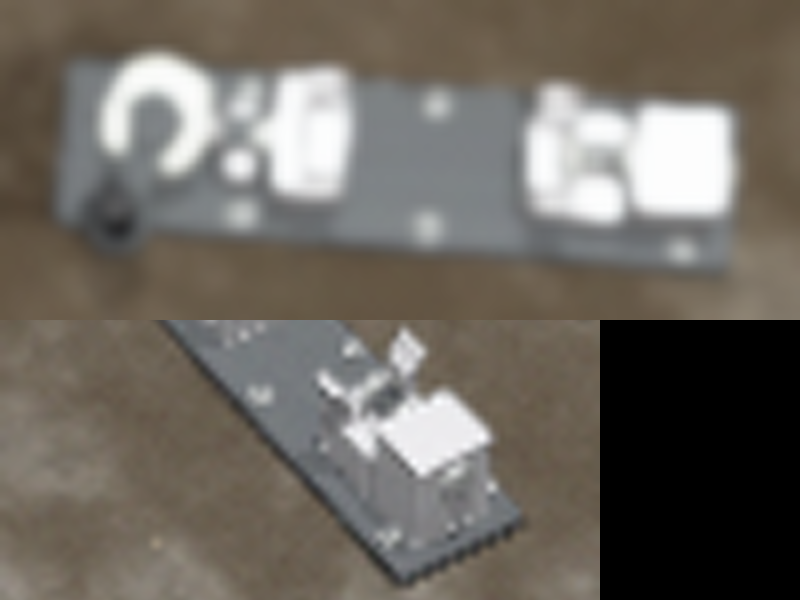

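The grey holder's base edges in the crops project to yaw about 0 (x about 522–570, y about −4–196). That puts the holder origin near (546, 86) and the cartridge near (479, −194) with yaw about 0.21. Moving now.

servo_tool(motion=[17.5, -35, -2.6, 0, 0, -0.0413, 60, 17.5, -35, -2.6, 0, 0, -0.0413, 60, 17.5, -35, -2.6, 0, 0, -0.0413, 60, 17.5, -35, -2.6, 0, 0, -0.0413, 60, 17.5, -35, -2.6, 0, 0, -0.0413, 60])

```text
t: 2.12
ee_pos: [0.3576, 0.4422, 0.2184]
ee_rot: [[-0.814, 0.58, 0.0], [0.58, 0.814, 0.0], [0.0, 0.0, -1.0]]
ft_force: [0.3, 0.3, 0.2]
grip_width: 0.06
```

servo_tool(motion=[17.5, -35, -2.6, 0, 0, -0.0413, 60, 17.5, -35, -2.6, 0, 0, -0.0413, 60, 17.5, -35, -2.6, 0, 0, -0.0413, 60, 17.5, -35, -2.6, 0, 0, -0.0413, 60, 17.5, -35, -2.6, 0, 0, -0.0413, 60])

```text
t: 2.53
ee_pos: [0.4451, 0.2672, 0.2056]
ee_rot: [[-0.678, 0.735, 0.001], [0.735, 0.678, 0.001], [0.0, 0.001, -1.0]]
ft_force: [0.5, 0.4, 0.0]
grip_width: 0.06
```

servo_tool(motion=[17.5, -35, -2.6, 0, 0, -0.0413, 60, 17.5, -35, -2.6, 0, 0, -0.0413, 60, 0, -35.7, 0, 0, 0, -0.0413, 60, 0, -35.7, 0, 0, 0, -0.0413, 60, 0, -35.7, 0, 0, 0, -0.0413, 60])

```text
t: 2.95
ee_pos: [0.4796, 0.09, 0.2003]
ee_rot: [[-0.513, 0.859, 0.0], [0.859, 0.513, 0.0], [-0.0, 0.0, -1.0]]
ft_force: [0.6, -1.5, -0.2]
grip_width: 0.0599
```

servo_tool(motion=[0, -35.7, 0, 0, 0, -0.0413, 60, 0, -35.7, 0, 0, 0, -0.0413, 60, 0, -35.7, 0, 0, 0, -0.0413, 60, 0, -35.7, 0, 0, 0, -0.0413, 60, 0, -35.7, 0, 0, 0, -0.0413, 60])

```text
t: 3.37
ee_pos: [0.4794, -0.0883, 0.2005]
ee_rot: [[-0.326, 0.945, 0.001], [0.945, 0.326, 0.0], [-0.0, 0.001, -1.0]]
ft_force: [1.8, -0.3, 0.0]
grip_width: 0.0602
```

servo_tool(motion=[0, -35.7, -10, 0, 0, -0.0413, 60, 0, -35.7, -20, 0, 0, -0.0413, 60, 0, -35.7, -20, 0, 0, -0.0413, 60, 0, 0, -30, 0, 0, 0, 60, 0, 0, 0, 0, 0, 0, 60])

```text
t: 3.78
ee_pos: [0.476, -0.195, 0.1162]
ee_rot: [[-0.204, 0.979, -0.008], [0.979, 0.204, 0.001], [0.003, -0.008, -1.0]]
ft_force: [-0.7, 1.8, 0.2]
grip_width: 0.0597
```

servo_tool(motion=[0, 0, -25, 0, 0, 0, 60, 0, 0, -25, 0, 0, 0, 50, 0, 0, -25, 0, 0, 0, 40, 0, 0, -18, 0, 0, 0, 40, 0, 0, -6, 0, 0, 0, 40])

```text
t: 4.2
ee_pos: [0.4789, -0.1921, 0.0197]
ee_rot: [[-0.211, 0.978, -0.003], [0.978, 0.211, 0.002], [0.003, -0.002, -1.0]]
ft_force: [-0.6, 0.2, -0.9]
grip_width: 0.04
```

Run:
```python
from h import *
o=r.observe(); print(o["t"],o["ee_pos"],o["ft_force"])
S=r.capture("scene"); T=r.capture("top")
a=cv2.resize(S["image"][290:390,310:443],None,fx=4,fy=4,interpolation=cv2.INTER_CUBIC)
b=cv2.resize(T["image"][240:340,420:487],None,fx=4,fy=4,interpolation=cv2.INTER_CUBIC)
cv2.imwrite("pics/g1.png",np.hstack([a,b]))
```

```text
4.2 [ 0.47891576 -0.19205144  0.01967229] [-0.55023254  0.16964559 -0.85483639]
```

View pics/g1.png

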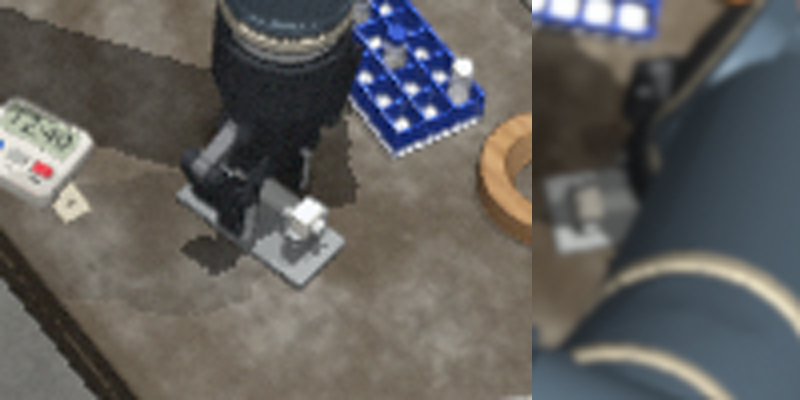

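The scene crop shows the fingers straddling the tube, with the nose block free towards the viewer at crop (305,215). Closing.

servo_tool(motion=[0, 0, -2.5, 0, 0, 0, 25, 0, 0, 0, 0, 0, 0, 15, 0, 0, 0, 0, 0, 0, 8, 0, 0, 0, 0, 0, 0, 5, 0, 0, 0, 0, 0, 0, 5], newtons=30)

```text
t: 4.72
ee_pos: [0.4805, -0.1939, 0.0198]
ee_rot: [[-0.209, 0.978, 0.002], [0.978, 0.209, -0.0], [-0.001, 0.002, -1.0]]
ft_force: [0.1, 1.5, 5.9]
grip_width: 0.0127
```

servo_tool(motion=[0, 0, 0, 0, 0, 0, 5, 0, 0, 0, 0, 0, 0, 5, 0, 0, 0, 0, 0, 0, 5], newtons=80)

```text
t: 4.97
ee_pos: [0.4806, -0.1939, 0.02]
ee_rot: [[-0.209, 0.978, 0.003], [0.978, 0.209, 0.0], [-0.0, 0.003, -1.0]]
ft_force: [-0.5, 0.8, 7.6]
grip_width: 0.0113
```

servo_tool(motion=[0, 0, 10, 0, 0, 0, 5, 0, 0, 20, 0, 0, 0, 5, 0, 0, 30, 0, 0, 0, 5, 0, 0, 30, 0, 0, 0, 5, 0, 0, 30, 0, 0, 0, 5])

```text
t: 5.38
ee_pos: [0.4788, -0.1939, 0.1403]
ee_rot: [[-0.208, 0.978, -0.001], [0.978, 0.208, -0.0], [0.0, -0.001, -1.0]]
ft_force: [0.0, -0.3, -1.3]
grip_width: 0.0112
```

servo_tool(motion=[6, 30, 0, 0, 0, -0.042, 5, 6, 35, 0, 0, 0, -0.042, 5, 6, 40, 0, 0, 0, -0.042, 5, 6, 35, 0, 0, 0, -0.042, 5, 6, 30, 0, 0, 0, -0.042, 5])

```text
t: 5.8
ee_pos: [0.5093, -0.0212, 0.1393]
ee_rot: [[0.001, 1.0, 0.0], [1.0, -0.001, 0.001], [0.001, 0.0, -1.0]]
ft_force: [0.3, -0.9, -0.7]
grip_width: 0.0111
```

servo_tool(motion=[6, 20, 0, 0, 0, 0, 5, 6, 10, 0, 0, 0, 0, 5, 0, 0, 0, 0, 0, 0, 5, 0, 0, 0, 0, 0, 0, 5])

```text
t: 6.13
ee_pos: [0.5215, 0.0052, 0.1389]
ee_rot: [[0.0, 1.0, 0.0], [1.0, -0.0, -0.001], [-0.001, 0.0, -1.0]]
ft_force: [-0.5, -0.6, -0.4]
grip_width: 0.0112
```

Run:
```python
from fit import *
np.set_printoptions(precision=4,suppress=True)
o=r.observe(); print(o["t"],o["ee_pos"],o["ee_rot"],o["ft_force"],o["grip_width"])
S=r.capture("scene"); T=r.capture("top"); e=o["ee_pos"]
cv2.imwrite("pics/g2.png",cv2.resize(S["image"][180:330,270:470],None,fx=4,fy=4,interpolation=cv2.INTER_CUBIC))
for n,p in(("S",S),("T",T)):
    for t in("cartridge_mid","cartridge_nose"):
        for d in r.mark_of(p,t)[:2]: print(n,t,round(d["conf"],2),d["centre"],ray_z(p,d["centre"],e[2]+.019))
    print(proj(p,[e,e+[0,0,.019],e+[0,-.044,.019]]))
```

```text
6.1333 [0.5215 0.0052 0.1389] [[ 0.0002  1.      0.0002]
 [ 1.     -0.0002 -0.0009]
 [-0.0009  0.0002 -1.    ]] [-0.4537 -0.6323 -0.4094] 0.011181274719161182
S cartridge_mid 0.49 [343.3, 246.0] [ 0.519  -0.003   0.1579]
[[341.9909 249.0666]
 [342.1893 243.604 ]
 [352.9893 254.4359]]
[[366.4382 256.9428]
 [367.2048 255.2351]
 [388.0738 256.5436]]
```

View pics/g2.png

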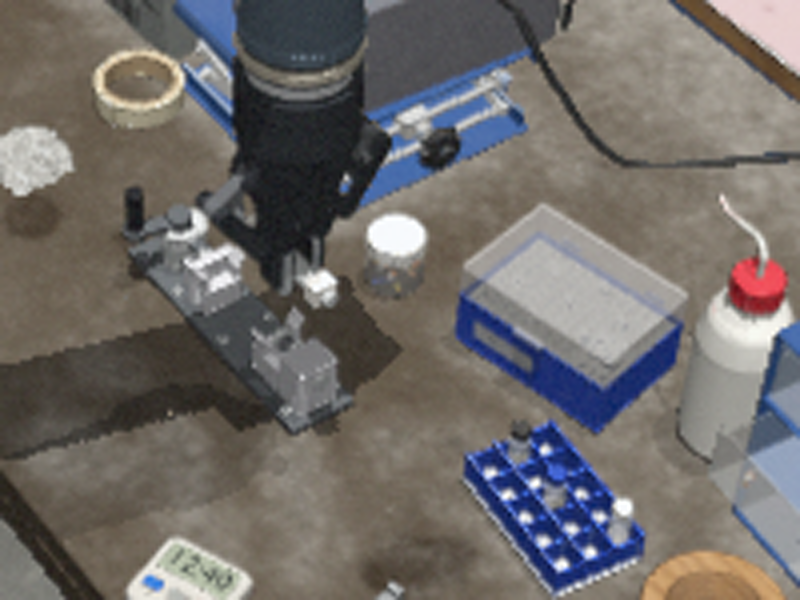

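The cartridge is held level, nose block at crop (320,285) towards −y, and its projected nose agrees. Tilting 18° (nose low) and moving over the bay.

servo_tool(motion=[5, 19, -4, 0.063, 0, 0, 5, 5, 19, -6, 0.063, 0, 0, 5, 5, 19, -6, 0.063, 0, 0, 5, 5, 19, -6, 0.063, 0, 0, 5, 5, 19, -6, 0.063, 0, 0, 5])

```text
t: 6.85
ee_pos: [0.547, 0.1012, 0.1107]
ee_rot: [[0.001, 1.0, 0.001], [0.95, -0.001, 0.313], [0.313, 0.001, -0.95]]
ft_force: [-0.3, 0.1, -1.0]
grip_width: 0.0115
```

servo_tool(motion=[0, 0, -15, 0, 0, 0, 5, 0, 0, -20, 0, 0, 0, 5, 0, 0, -12, 0, 0, 0, 5, 0, 0, 0, 0, 0, 0, 5])

```text
t: 7.18
ee_pos: [0.5446, 0.1004, 0.0611]
ee_rot: [[0.002, 1.0, -0.005], [0.951, -0.001, 0.309], [0.309, -0.005, -0.951]]
ft_force: [0.0, -0.6, -0.5]
grip_width: 0.0116
```

```bash
cat > look.py <<'E'
from fit import *
import sys
np.set_printoptions(precision=4,suppress=True)
o=r.observe(); print(o["t"],o["ee_pos"],o["ee_rot"],o["ft_force"],o["grip_width"])
S=r.capture("scene"); T=r.capture("top"); e=o["ee_pos"]
a=cv2.resize(S["image"][205:295,285:375],None,fx=6,fy=6,interpolation=cv2.INTER_CUBIC)
b=cv2.resize(T["image"][230:320,285:328],None,fx=6,fy=6,interpolation=cv2.INTER_CUBIC)
b=cv2.resize(T["image"][225:290,280:375],None,fx=2.7,fy=2.7,interpolation=cv2.INTER_CUBIC)
b=np.vstack([b,np.zeros((540-b.shape[0],b.shape[1],3),np.uint8)])
cv2.imwrite(f"pics/{sys.argv[1]}.png",np.hstack([a,b]))
E
python3 look.py h1
```

```text
7.1833 [0.5446 0.1004 0.0611] [[ 0.0023  1.     -0.0046]
 [ 0.9511 -0.0008  0.309 ]
 [ 0.309  -0.0051 -0.951 ]] [ 0.0208 -0.6358 -0.5497] 0.01163894785028599
```

View pics/h1.png

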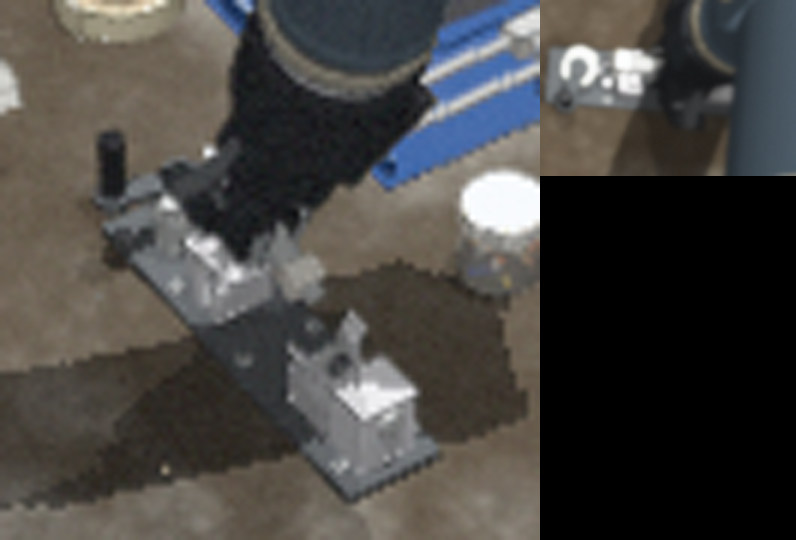

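Run:
```python
from h import *
np.set_printoptions(precision=1,suppress=True)
S=r.capture("scene")
f=lambda P:(proj(S,np.array(P)/1000)+.4-[285,205])*6
print("noseblk front face centre, tip", f([(544.6,59.3,64.6),(544.6,53.7,62.7)]))
ox,oy=546.5,87
print("cheek tops", f([(ox-16,oy-30,47),(ox-16,oy-42,47),(ox+16,oy-30,47),(ox+16,oy-42,47)]))
print("housing top front L/R", f([(ox-17,oy-58,46),(ox+17,oy-58,46)]), "base corners",f([(ox-25,oy-90,8),(ox+25,oy-90,8)]))
print("wall saddle L outer cheek top", f([(ox-16,oy+27,47),(ox-16,oy+38,47)]))
```

```text
noseblk front face centre, tip [[310.2 290.8]
 [317.6 301.6]]
cheek tops [[286.1 335.2]
 [302.  351.9]
 [345.8 305.1]
 [361.9 321.6]]
housing top front L/R [[321.6 376.9]
 [385.3 344.3]] base corners [[347.7 489.1]
 [440.4 440.2]]
wall saddle L outer cheek top [[212.3 257.8]
 [198.4 243.3]]
```

Run:
```python
from h import *
np.set_printoptions(precision=1,suppress=True)
S=r.capture("scene")
for nm,uv,z in (("left",(375,440),46),("top",(445,392),46),("right",(492,437),46),("bot",(425,475),46),("R cheek tip top",(408,328),47),("R cheek right",(427,352),47),("L cheek tip",(322,375),47),("basecorner",(400,578),8),("baseright",(522,520),8)):
    print(nm,ray_z(S,(293+uv[0]/8-.4,218+(uv[1]-20)/8-.4),z/1000)*1000)
o=(285,205)
for nm,uv,z in (("Rcheek tip top",(350,312),47),("Rcheek right",(365,330),47),("wall cheek front-left tip",(240,278),47),("noseblock top-left-front",(302,278),66)):
    print(nm,ray_z(S,(o[0]+uv[0]/6-.4,o[1]+uv[1]/6-.4),z/1000)*1000)
```

```text
left [526.8  19.5  46. ]
top [557.8  23.8  46. ]
right [558.6  -0.6  46. ]
bot [531.2  -1.8  46. ]
R cheek tip top [564.1  53.1  47. ]
R cheek right [562.9  40.8  47. ]
L cheek tip [528.6  51.8  47. ]
basecorner [519.2  -6.5   8. ]
baseright [566.7  -8.7   8. ]
Rcheek tip top [561.6  52.6  47. ]
Rcheek right [560.7  40.1  47. ]
wall cheek front-left tip [533.6  96.8  47. ]
noseblock top-left-front [545.3  66.5  66. ]
```

servo_tool(motion=[2, -3, 0, 0, 0, 0, 5, 0, 0, -7, 0, 0, 0, 5, 0, 0, -7, 0, 0, 0, 5, 0, 0, 0, 0, 0, 0, 5])

```text
t: 7.72
ee_pos: [0.5476, 0.0982, 0.0484]
ee_rot: [[0.0, 1.0, -0.002], [0.951, 0.0, 0.31], [0.31, -0.002, -0.951]]
ft_force: [-0.7, 0.5, -0.0]
grip_width: 0.0116
```

servo_tool(motion=[0, 0, -4, 0, 0, 0, 5, 0, 0, -4, 0, 0, 0, 5, 0, 0, -3, 0, 0, 0, 5, 0, 0, 0, 0, 0, 0, 5])

```text
t: 8.05
ee_pos: [0.548, 0.0982, 0.0378]
ee_rot: [[0.0, 1.0, -0.001], [0.951, 0.0, 0.31], [0.31, -0.001, -0.951]]
ft_force: [0.2, 0.2, -1.5]
grip_width: 0.0116
```

servo_tool(motion=[-0.5, 0, -3, 0, 0, 0, 5, 0, -3, 0, 0, 0, 0, 5, 0, 0, 0, 0, 0, 0, 5])

```text
t: 8.3
ee_pos: [0.548, 0.0945, 0.0355]
ee_rot: [[0.001, 1.0, 0.0], [0.951, -0.001, 0.309], [0.309, 0.0, -0.951]]
ft_force: [0.0, 0.5, 0.1]
grip_width: 0.0116
```

servo_tool(motion=[0, -3, 0, 0, 0, 0, 5, 0, 0, 0, 0, 0, 0, 5])

```text
t: 8.47
ee_pos: [0.5479, 0.092, 0.0358]
ee_rot: [[0.0, 1.0, -0.0], [0.951, -0.0, 0.31], [0.31, -0.0, -0.951]]
ft_force: [0.4, 0.7, -0.6]
grip_width: 0.0117
```

servo_tool(motion=[0, -3, 0, 0, 0, 0, 5, 0, 0, 0, 0, 0, 0, 5])

```text
t: 8.63
ee_pos: [0.5476, 0.0901, 0.0359]
ee_rot: [[-0.001, 1.0, -0.001], [0.95, 0.001, 0.312], [0.312, -0.001, -0.95]]
ft_force: [-1.4, 3.5, 0.4]
grip_width: 0.0112
```

servo_tool(motion=[0, -2.5, 0, 0, 0, 0, 5, 0, -2.5, 0, 0, 0, 0, 5, 0, 0, 0, 0, 0, 0, 5])

```text
t: 8.88
ee_pos: [0.5474, 0.0862, 0.036]
ee_rot: [[-0.001, 1.0, -0.002], [0.95, 0.002, 0.313], [0.313, -0.001, -0.95]]
ft_force: [-1.7, 6.5, 0.8]
grip_width: 0.0112
```

servo_tool(motion=[0, -2.5, 0, 0, 0, 0, 5, 0, -2.5, 0, 0, 0, 0, 5, 0, 0, 0, 0, 0, 0, 5])

```text
t: 9.13
ee_pos: [0.5474, 0.0822, 0.0361]
ee_rot: [[-0.002, 1.0, -0.002], [0.949, 0.003, 0.314], [0.314, -0.002, -0.949]]
ft_force: [-1.1, 7.4, 0.2]
grip_width: 0.0114
```

```bash
python3 look.py h2
```

```text
9.1333 [0.5474 0.0822 0.0361] [[-0.002   1.     -0.0023]
 [ 0.9494  0.0027  0.314 ]
 [ 0.314  -0.0016 -0.9494]] [-1.1159  7.3606  0.1643] 0.01138383486891626
```

View pics/h2.png

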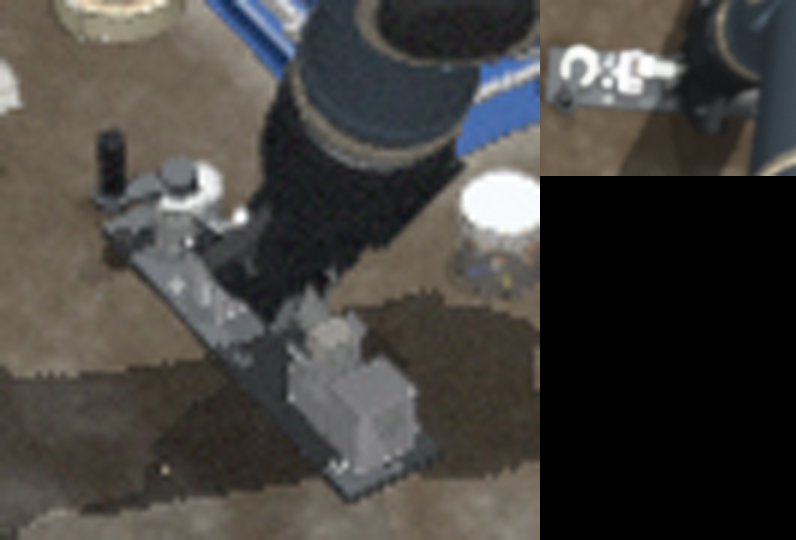

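The nose block sits between the cheeks on the plunger (crop 330,340), with force rising as the spring predicts. Pressing a bit more, then tipping the tail.

servo_tool(motion=[0, -2, 0, 0, 0, 0, 5, 0, -1.5, -2, 0, 0, 0, 5, 0, 0, 0, 0, 0, 0, 5])

```text
t: 9.48
ee_pos: [0.5473, 0.0794, 0.0344]
ee_rot: [[-0.003, 1.0, -0.003], [0.949, 0.003, 0.315], [0.315, -0.002, -0.949]]
ft_force: [-1.4, 7.8, 2.6]
grip_width: 0.0111
```

servo_tool(motion=[0, -0.4, -2, -0.0525, 0, 0, 5, 0, -0.5, -2, -0.0525, 0, 0, 5, 0, 0, 0, 0, 0, 0, 5])

```text
t: 9.73
ee_pos: [0.5472, 0.0802, 0.0298]
ee_rot: [[-0.006, 1.0, -0.003], [0.977, 0.006, 0.211], [0.211, -0.001, -0.977]]
ft_force: [-0.5, 8.3, 0.9]
grip_width: 0.0115
```

servo_tool(motion=[0, -0.7, -2, -0.0525, 0, 0, 5, 0, -0.8, -2, -0.0525, 0, 0, 5, 0, 0, 0, 0, 0, 0, 5])

```text
t: 9.98
ee_pos: [0.5472, 0.079, 0.0253]
ee_rot: [[-0.007, 1.0, -0.002], [0.994, 0.007, 0.107], [0.107, -0.002, -0.994]]
ft_force: [-1.1, 9.0, 1.2]
grip_width: 0.0113
```

servo_tool(motion=[0, -0.5, -2, -0.0525, 0, 0, 5, 0, -0.5, -2, -0.0525, 0, 0, 5, 0, 0, 0, 0, 0, 0, 5])

```text
t: 10.23
ee_pos: [0.5472, 0.0778, 0.0209]
ee_rot: [[-0.007, 1.0, -0.002], [1.0, 0.007, 0.002], [0.002, -0.002, -1.0]]
ft_force: [-1.5, 8.9, -0.9]
grip_width: 0.0114
```

```bash
python3 look.py h3
```

```text
10.2333 [0.5472 0.0778 0.0209] [[-0.0067  1.     -0.0019]
 [ 1.      0.0067  0.0018]
 [ 0.0018 -0.0019 -1.    ]] [-1.4941  8.9195 -0.8991] 0.011443815804760131
```

View pics/h3.png

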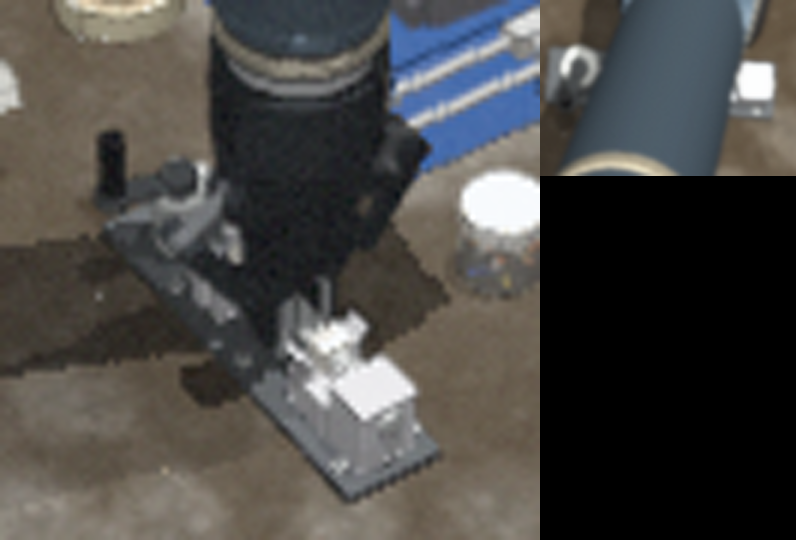

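Level, nose in the −y saddle. Lowering the last millimetre and easing back to the wall.

servo_tool(motion=[0, 0, -1, 0, 0, 0, 5, 0, 0, 0, 0, 0, 0, 5])

```text
t: 10.5
ee_pos: [0.5474, 0.0764, 0.0206]
ee_rot: [[-0.003, 1.0, -0.002], [1.0, 0.003, 0.005], [0.005, -0.002, -1.0]]
ft_force: [-3.0, 9.6, 2.1]
grip_width: 0.0115
```

servo_tool(motion=[0, 2, 0, 0, 0, 0, 5, 0, 2, 0, 0, 0, 0, 5, 0, 0, 0, 0, 0, 0, 5])

```text
t: 10.75
ee_pos: [0.5475, 0.0783, 0.0207]
ee_rot: [[-0.002, 1.0, -0.001], [1.0, 0.002, 0.002], [0.002, -0.001, -1.0]]
ft_force: [-2.2, 5.5, 1.6]
grip_width: 0.0113
```

servo_tool(motion=[0, 2, 0, 0, 0, 0, 5, 0, 0, 0, 0, 0, 0, 5])

```text
t: 10.92
ee_pos: [0.5475, 0.0795, 0.0206]
ee_rot: [[-0.001, 1.0, -0.001], [1.0, 0.001, 0.001], [0.001, -0.001, -1.0]]
ft_force: [-2.3, 4.8, 1.3]
grip_width: 0.0113
```

servo_tool(motion=[0, 1.5, 0, 0, 0, 0, 5, 0, 0, 0, 0, 0, 0, 5])

```text
t: 11.08
ee_pos: [0.5475, 0.0802, 0.0206]
ee_rot: [[-0.0, 1.0, -0.001], [1.0, 0.0, 0.001], [0.001, -0.001, -1.0]]
ft_force: [-2.9, 4.4, 2.3]
grip_width: 0.0112
```

servo_tool(motion=[0, 1.5, 0, 0, 0, 0, 5, 0, 0, 0, 0, 0, 0, 5])

```text
t: 11.25
ee_pos: [0.5476, 0.0811, 0.0205]
ee_rot: [[0.0, 1.0, -0.001], [1.0, -0.0, -0.0], [-0.0, -0.001, -1.0]]
ft_force: [-3.5, 3.6, 1.1]
grip_width: 0.0112
```

servo_tool(motion=[0, 1.5, 0, 0, 0, 0, 5, 0, 0, 0, 0, 0, 0, 5])

```text
t: 11.42
ee_pos: [0.5476, 0.0821, 0.0205]
ee_rot: [[0.0, 1.0, -0.001], [1.0, -0.0, -0.001], [-0.001, -0.001, -1.0]]
ft_force: [-3.5, 1.8, 2.2]
grip_width: 0.0113
```

servo_tool(motion=[0, 0, 0, 0, 0, 0, 15, 0, 0, 0, 0, 0, 0, 20, 0, 0, 0, 0, 0, 0, 28, 0, 0, 0, 0, 0, 0, 36, 0, 0, 0, 0, 0, 0, 36])

```text
t: 11.83
ee_pos: [0.5488, 0.0825, 0.0209]
ee_rot: [[0.0, 1.0, 0.002], [1.0, -0.0, -0.0], [-0.0, 0.002, -1.0]]
ft_force: [0.1, 0.3, 0.6]
grip_width: 0.0359
```

servo_tool(motion=[0, 0, 15, 0, 0, 0, 36, 0, 0, 25, 0, 0, 0, 36, 0, 0, 35, 0, 0, 0, 36, 0, 0, 40, 0, 0, 0, 36, -5, -20, 30, 0, 0, 0, 36])

```text
t: 12.25
ee_pos: [0.5449, 0.0665, 0.1682]
ee_rot: [[-0.006, 1.0, 0.004], [1.0, 0.006, 0.002], [0.002, 0.004, -1.0]]
ft_force: [1.3, -0.0, 0.2]
grip_width: 0.0362
```

servo_tool(motion=[-10, -40, 0, 0, 0, 0, 36, -10, -40, 0, 0, 0, 0, 36, -10, -40, 0, 0, 0, 0, 36, -10, -40, 0, 0, 0, 0, 36, 0, -40, 0, 0, 0, 0, 36])

```text
t: 12.67
ee_pos: [0.501, -0.1391, 0.1659]
ee_rot: [[0.0, 1.0, -0.0], [1.0, -0.0, 0.001], [0.001, -0.0, -1.0]]
ft_force: [0.7, 1.3, -0.7]
grip_width: 0.0359
```

```bash
python3 look.py h4
python3 - <<'E'
from fit import *
np.set_printoptions(precision=2,suppress=True)
for n in("top","scene"):
    p=r.capture(n)
    for t in("cartridge_mid","cartridge_nose","wall_face","crank_pin"):
        for d in r.mark_of(p,t)[:2]: print(n,t,round(d["conf"],2),np.round(d["centre"]),1000*ray_z(p,d["centre"],.068 if t=="crank_pin" else .036))
E
```

```text
12.6667 [ 0.501  -0.1391  0.1659] [[ 0.0004  1.     -0.0001]
 [ 1.     -0.0004  0.0011]
 [ 0.0011 -0.0001 -1.    ]] [ 0.6644  1.3411 -0.719 ] 0.035893610826552694
top cartridge_mid 0.78 [329. 253.] [545.91  84.24  36.  ]
top cartridge_nose 0.53 [346. 252.] [551.41  46.44  36.  ]
top wall_face 0.76 [309. 251.] [547.22 130.57  36.  ]
top wall_face 0.67 [127. 265.] [487.95 548.56  36.  ]
top crank_pin 0.7 [101. 272.] [462.22 593.51  68.  ]
top crank_pin 0.67 [286. 260.] [516.01 181.1   68.  ]
scene cartridge_mid 0.59 [333. 253.] [554.02  87.78  36.  ]
scene cartridge_nose 0.54 [319. 328.] [384.89 -96.12  36.  ]
scene cartridge_nose 0.44 [340. 265.] [544.7   41.81  36.  ]
scene wall_face 0.93 [322. 249.] [538.26 114.33  36.  ]
scene wall_face 0.83 [226. 171.] [484.94 559.28  36.  ]
scene crank_pin 0.71 [216. 159.] [470.05 590.49  68.  ]
scene crank_pin 0.69 [303. 230.] [518.24 178.17  68.  ]
```

View pics/h4.png

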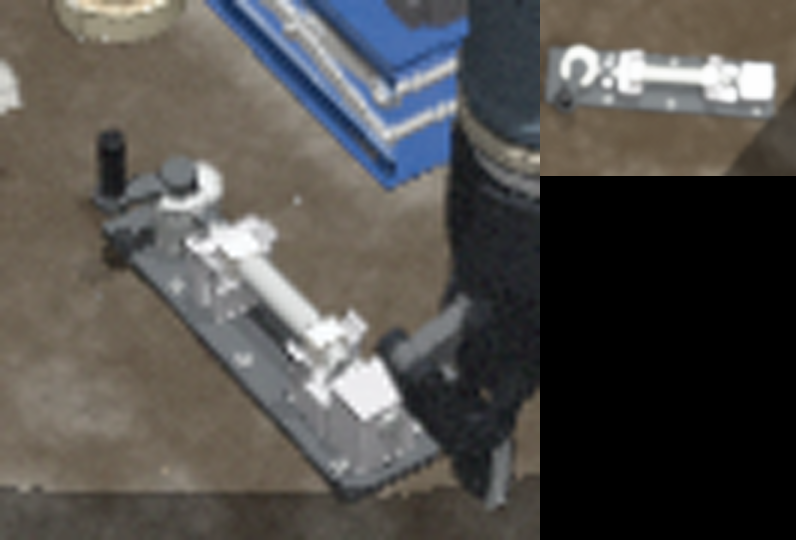

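The cartridge lies in both saddles (scene crop 230,240 to 340,340). A numeric check of its height and level, then the pin position.

Run:
```python
from fit import *
np.set_printoptions(precision=1,suppress=True)
for n in("top","scene"):
    p=r.capture(n)
    P=near(p,(536,40,37),(558,140,60))
    for y in range(44,136,8):
        q=P[abs(P[:,1]-y)<4]; print(n,y,len(q),np.median(q,0) if len(q) else "", end=" | ")
    print()
    q=near(p,(495,155,70),(540,200,95)); print("pin",len(q),np.median(q,0),q[q[:,2]>80].mean(0))
    q=near(p,(532,150,45),(575,185,66)); print("hub",len(q),cv2.minAreaRect(q[:,:2].astype(np.float32)),np.percentile(q[:,2],[10,90]))
    for c in r.cut_out(p,"crank_pin")[:2]:
        v,u=np.nonzero(c["region"]); print("cut",round(c["conf"],2),c["centre"],c["region"].sum(),u.min(),u.max(),v.min(),v.max(),ray_z(p,((u.min()+u.max())/2,v.min()+2),.083)*1000)
```

```text
top 44 16 [546.   44.   40.9] | top 52 27 [547.8  52.3  44.3] | top 60 23 [546.1  59.5  42.7] | top 68 20 [547.6  68.1  41.5] | top 76 20 [545.3  75.6  41.1] | top 84 19 [547.1  84.4  40.9] | top 92 18 [547.4  91.6  42.5] | top 100 21 [547.5  98.9  42.9] | top 108 17 [547.1 107.7  42.9] | top 116 31 [547.2 115.4  43. ] | top 124 25 [548.7 124.3  42.9] | top 132 25 [546.1 130.7  41.6] | 
pin 27 [514.6 175.2  81.1] [515.9 175.1  82.7]
hub 69 ((545.6134033203125, 167.1219024658203), (19.36197280883789, 28.456544876098633), 84.2930679321289) [46.8 53.4]
cut 0.84 [107.2, 261.3] 251 98 115 252 275 [502.2 580.7  83. ]
cut 0.71 [291.5, 247.9] 218 286 300 242 266 [551.6 166.8  83. ]
scene 44 22 [547.8  44.5  42. ] | scene 52 20 [546.1  50.7  44.5] | scene 60 8 [546.2  61.   41.9] | scene 68 11 [543.9  67.9  43.2] | scene 76 9 [544.6  76.4  42.4] | scene 84 11 [545.9  84.5  42.4] | scene 92 11 [542.8  92.6  41.9] | scene 100 7 [544.7  98.8  43. ] | scene 108 23 [547.1 109.1  43.9] | scene 116 10 [543.8 116.8  44.3] | scene 124 16 [545.6 123.3  43.2] | scene 132 10 [545.3 133.9  41.8] | 
pin 27 [511.7 169.6  80.2] [513.3 168.4  83.4]
hub 41 ((544.3289184570312, 164.98593139648438), (23.311071395874023, 20.9320011138916), 0.4185103476047516) [46. 54.]
cut 0.59 [311.4, 235.6] 211 301 321 227 242 [529.9 155.5  83. ]
cut 0.56 [222.0, 162.3] 148 213 231 155 167 [481.8 569.4  83. ]
```

The tube top is at about 42.5 mm along its whole length, so the cartridge is level with its axis at 36. The crank axis is near (547, 166) and the pin near (514.6, 172), about 33 mm away, which agrees. I'll approach the pin with the fingers closing tangentially.

servo_tool(motion=[1, 26, 0, 0, 0, 0.116, 50, 1, 26, 0, 0, 0, 0.116, 50, 1, 26, 0, 0, 0, 0.116, 50, 1, 26, 0, 0, 0, 0.116, 50, 1, 26, 0, 0, 0, 0.116, 50])

```text
t: 13.88
ee_pos: [0.5079, -0.006, 0.1658]
ee_rot: [[-0.553, 0.833, 0.0], [0.833, 0.553, 0.0], [-0.0, 0.0, -1.0]]
ft_force: [0.9, -0.1, 0.7]
grip_width: 0.0503
```

servo_tool(motion=[1, 26, 0, 0, 0, 0.116, 50, 1, 26, 0, 0, 0, 0.116, 50, 1, 26, 0, 0, 0, 0.116, 50, 1, 26, 0, 0, 0, 0.116, 50, 1, 26, 0, 0, 0, 0.116, 50])

```text
t: 14.3
ee_pos: [0.5129, 0.124, 0.1657]
ee_rot: [[-0.919, 0.394, 0.0], [0.394, 0.919, 0.0], [-0.0, 0.0, -1.0]]
ft_force: [-0.5, 0.3, -0.2]
grip_width: 0.0502
```

servo_tool(motion=[1.5, 26, -10, 0, 0, 0.116, 50, 1.5, 25, -20, 0, 0, 0.116, 50, 0, 0, -20, 0, 0, 0, 50, 0, 0, 0, 0, 0, 0, 50])

```text
t: 14.63
ee_pos: [0.5133, 0.1748, 0.1123]
ee_rot: [[-0.985, 0.174, -0.007], [0.175, 0.985, -0.002], [0.006, -0.003, -1.0]]
ft_force: [-0.4, -0.1, -0.1]
grip_width: 0.0499
```

```bash
python3 look.py k1
```

```text
14.6333 [0.5133 0.1748 0.1123] [[-0.9846  0.1745 -0.0065]
 [ 0.1745  0.9847 -0.0023]
 [ 0.006  -0.0034 -1.    ]] [-0.4047 -0.1423 -0.0694] 0.049945078541881745
```

View pics/k1.png

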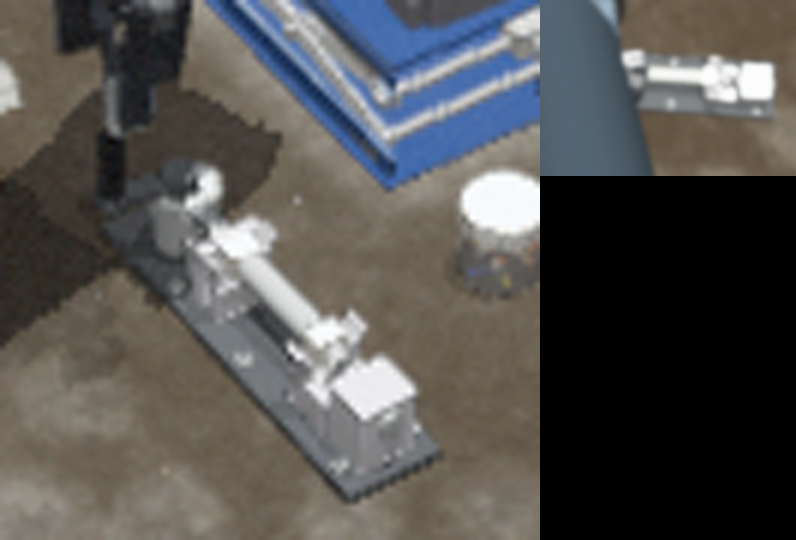

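The near finger is at crop (125,130) in front of the pin (110,165), and the pin lies on the closing line. Descending and closing.

servo_tool(motion=[1, -2, -20, 0, 0, 0, 50, 0, 0, -20, 0, 0, 0, 50, 0, 0, -15, 0, 0, 0, 50, 0, 0, -3, 0, 0, 0, 50, 0, 0, 0, 0, 0, 0, 50], newtons=25)

```text
t: 15.15
ee_pos: [0.5173, 0.1707, 0.058]
ee_rot: [[-0.984, 0.18, -0.0], [0.18, 0.984, -0.001], [-0.0, -0.001, -1.0]]
ft_force: [0.2, 0.2, 0.4]
grip_width: 0.0497
```

servo_tool(motion=[0, 0, 0, 0, 0, 0, 30, 0, 0, 0, 0, 0, 0, 15, 0, 0, 0, 0, 0, 0, 5, 0, 0, 0, 0, 0, 0, 5, 0, 0, 0, 0, 0, 0, 5], newtons=25)

```text
t: 15.57
ee_pos: [0.5178, 0.1726, 0.059]
ee_rot: [[-0.984, 0.177, 0.002], [0.177, 0.984, 0.002], [-0.002, 0.002, -1.0]]
ft_force: [-0.4, 0.9, 6.6]
grip_width: 0.0113
```

servo_tool(motion=[0.9, 3.3, 0, 0, 0, -0.113, 5, 1.3, 3.1, 0, 0, 0, -0.113, 5, 1.6, 3, 0, 0, 0, -0.113, 5, 0, 0, 0, 0, 0, 0, 5])

```text
t: 15.9
ee_pos: [0.5213, 0.1818, 0.0589]
ee_rot: [[-0.868, 0.497, 0.001], [0.497, 0.868, 0.0], [-0.001, 0.001, -1.0]]
ft_force: [-2.3, -0.3, 8.7]
grip_width: 0.0107
```

servo_tool(motion=[2, 2.8, 0, 0, 0, -0.113, 5, 2.2, 2.5, 0, 0, 0, -0.113, 5, 2.5, 2.3, 0, 0, 0, -0.113, 5, 0, 0, 0, 0, 0, 0, 5])

```text
t: 16.23
ee_pos: [0.5272, 0.1886, 0.0589]
ee_rot: [[-0.653, 0.758, -0.001], [0.758, 0.653, -0.0], [0.001, -0.001, -1.0]]
ft_force: [-3.9, -0.9, 11.3]
grip_width: 0.0106
```

servo_tool(motion=[2.8, 2, 0, 0, 0, -0.113, 5, 2.9, 1.6, 0, 0, 0, -0.113, 5, 3.1, 1.3, 0, 0, 0, -0.113, 5, 0, 0, 0, 0, 0, 0, 5])

```text
t: 16.57
ee_pos: [0.5361, 0.1942, 0.0589]
ee_rot: [[-0.363, 0.932, -0.001], [0.932, 0.363, 0.001], [0.001, -0.001, -1.0]]
ft_force: [-3.9, -0.6, 10.0]
grip_width: 0.0107
```

servo_tool(motion=[3.3, 0.9, 0, 0, 0, -0.113, 5, 3.3, 0.6, 0, 0, 0, -0.113, 5, 3.4, 0.2, 0, 0, 0, -0.113, 5, 0, 0, 0, 0, 0, 0, 5, 0, 0, 0, 0, 0, 0, 5])

```text
t: 16.98
ee_pos: [0.546, 0.1961, 0.0589]
ee_rot: [[-0.036, 0.999, -0.001], [0.999, 0.036, 0.001], [0.001, -0.001, -1.0]]
ft_force: [-4.2, 0.2, 9.3]
grip_width: 0.011
```

Run:
```python
from fit import *
np.set_printoptions(precision=1,suppress=True)
print(r.observe()["ee_pos"]*1000 if not isinstance(r.observe()["ee_pos"],list) else r.observe()["ee_pos"])
p=r.capture("scene")
cv2.imwrite("pics/k2.png",cv2.resize(p["image"][205:295,275:375],None,fx=6,fy=6,interpolation=cv2.INTER_CUBIC))
```

```text
[546.  196.1  58.9]
```

View pics/k2.png

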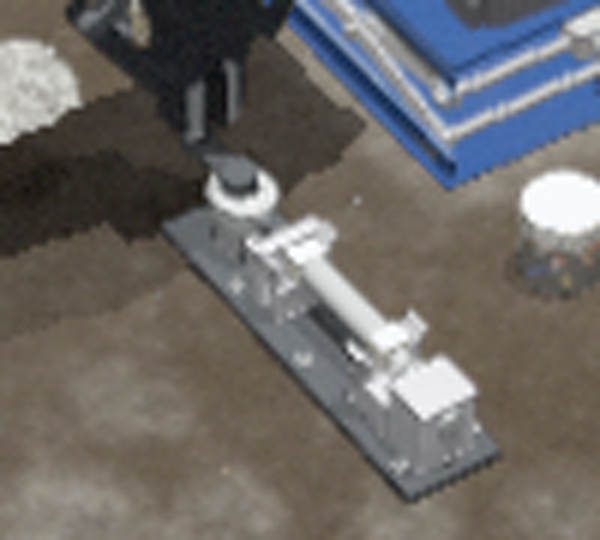

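The crank arm now points along +y (crop 215,155), cartridge still flat. Small trim, then release and retreat.

servo_tool(motion=[1.5, 0, 0, 0, 0, -0.03, 5, 0, 0, 0, 0, 0, 0, 5, 0, 0, 0, 0, 0, 0, 5])

```text
t: 17.28
ee_pos: [0.5467, 0.1961, 0.0589]
ee_rot: [[-0.006, 1.0, -0.003], [1.0, 0.006, 0.002], [0.002, -0.003, -1.0]]
ft_force: [-5.5, 0.7, 11.3]
grip_width: 0.0111
```

servo_tool(motion=[-1, 0, 0, 0, 0, 0, 16, 0, 0, 0, 0, 0, 0, 24, 0, 0, 0, 0, 0, 0, 34, 0, 0, 0, 0, 0, 0, 34, 0, 0, 0, 0, 0, 0, 34])

```text
t: 17.7
ee_pos: [0.5469, 0.1952, 0.0575]
ee_rot: [[-0.006, 1.0, 0.0], [1.0, 0.006, -0.0], [-0.0, 0.0, -1.0]]
ft_force: [0.0, 0.2, 0.3]
grip_width: 0.0338
```

servo_tool(motion=[0, 0, 15, 0, 0, 0, 34, 0, 0, 25, 0, 0, 0, 34, 0, 0, 35, 0, 0, 0, 34, 0, 0, 40, 0, 0, 0, 34, 0, 0, 20, 0, 0, 0, 34])

```text
t: 18.12
ee_pos: [0.5488, 0.1952, 0.1967]
ee_rot: [[-0.005, 1.0, 0.005], [1.0, 0.005, 0.002], [0.002, 0.005, -1.0]]
ft_force: [0.2, 1.0, -0.7]
grip_width: 0.0344
```

servo_tool(motion=[-10, 38, 0, 0, 0, 0, 34, -10, 38, 0, 0, 0, 0, 34, -10, 38, 0, 0, 0, 0, 34, -10, 38, 0, 0, 0, 0, 34, -10, 38, 0, 0, 0, 0, 34])

```text
t: 18.53
ee_pos: [0.4961, 0.387, 0.1927]
ee_rot: [[-0.006, 1.0, 0.0], [1.0, 0.006, 0.0], [0.0, 0.0, -1.0]]
ft_force: [0.3, 0.4, 0.3]
grip_width: 0.0338
```

```bash
python3 look.py f1
python3 - <<'E'
from fit import *
np.set_printoptions(precision=1,suppress=True)
for n in("top","scene"):
    p=r.capture(n)
    q=near(p,(520,180,76),(575,220,95)); print(n,"pin top",len(q),q.mean(0) if len(q) else "")
    q=near(p,(532,150,45),(575,182,66)); print("hub",len(q),cv2.minAreaRect(q[:,:2].astype(np.float32)))
    P=near(p,(536,40,37),(558,140,60)); print([round(float(np.median(P[abs(P[:,1]-y)<6][:,2])),1) for y in range(50,134,10)])
    for t in("crank_pin","cartridge_mid"):
        for d in r.mark_of(p,t)[:2]: print(n,t,round(d["conf"],2),np.round(d["centre"]),1000*ray_z(p,d["centre"],.068 if t=="crank_pin" else .036))
E
```

```text
18.5333 [0.4961 0.387  0.1927] [[-0.0059  1.      0.0001]
 [ 1.      0.0059  0.0003]
 [ 0.0003  0.0001 -1.    ]] [0.2941 0.4287 0.302 ] 0.03377606626612213
top pin top 26 [545.9 199.   82. ]
hub 70 ((545.2742309570312, 169.87918090820312), (22.738107681274414, 23.072065353393555), 33.25941848754883)
[44.4, 42.3, 43.0, 42.8, 42.7, 42.1, 44.5, 43.2, 42.8]
top crank_pin 0.74 [281. 246.] [549.6 194.7  68. ]
top crank_pin 0.45 [101. 270.] [467.6 594.3  68. ]
top cartridge_mid 0.54 [326. 253.] [545.5  90.7  36. ]
scene pin top 16 [544.1 193.9  82.4]
hub 47 ((545.3483276367188, 166.7229766845703), (28.458955764770508, 20.10381317138672), 82.9702377319336)
[44.1, 43.9, 42.2, 43.1, 41.6, 42.2, 43.9, 43.5, 41.9]
scene crank_pin 0.73 [309. 222.] [549.9 196.1  68. ]
scene crank_pin 0.43 [217. 159.] [472.8 588.   68. ]
scene cartridge_mid 0.53 [335. 256.] [552.9  74.7  36. ]
```

View pics/f1.png

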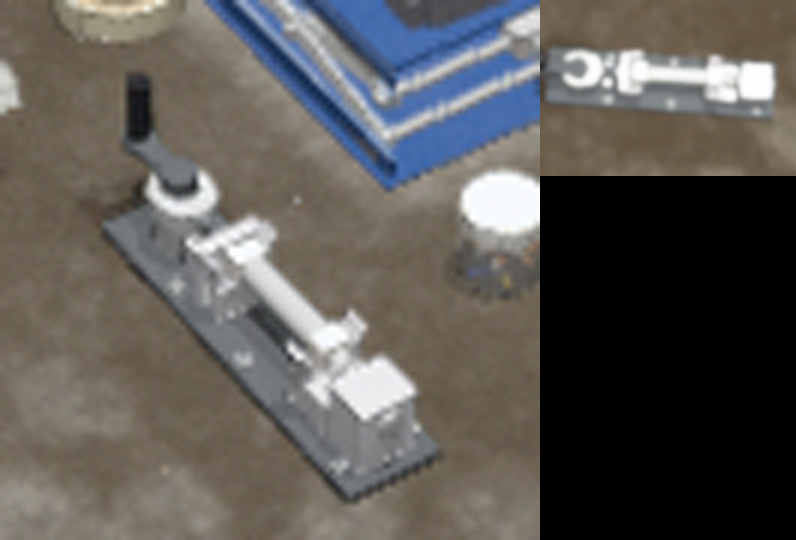

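The crank arm points along the holder (pin at crop 140,105, hub at 180,175) and the cartridge lies flat in both saddles. Handing in.

```bash
python3 -c "
from station import r
r.sign_off(); print(r.observe()['t'])"
```

```text
the job is handed in; nothing more can be done
the job is handed in; nothing more can be done
```

The cartridge is fitted in the grey metal holder, the crank is turned, and the job is handed in. No verdict was reported. The last clock reading was about 18.5 s of the 51 s allowed.

**What I did**
- I took the white-ended cartridge from its rest and pressed its nose on the plunger at 18°. The push force rose to about 9 N, as the spring predicts.
- I tipped the tail down in front of the end wall, eased it back and let go.
- I gripped the crank pin and turned the crank clockwise through an arc of about 1.35 rad, released it and withdrew.

**Last checks**
- **Cartridge:** the top of its tube measures about 42–44 mm above the bench along its whole length, so it is level at seat height. The last picture shows it in both saddles.
- **Crank:** the pin is within about 1 mm of the hub in x in both cameras and about 28 mm beyond it in +y. The arm therefore points straight along the holder, to within about 0.05 rad.
- **Robot:** the gripper is clear of everything, and the force reading is near zero.

**Where readings disagreed**
- The two cameras differed by 3–5 mm along y. I used their mean and let the contact with the plunger decide.
- The network's cartridge centre was inconsistent in y after the crank turn: 91 mm from the top camera and 75 mm from the scene camera. I did not rely on it.
- I did not measure directly the rod's 4 mm push or the tail's contact with the rod. I inferred them from the crank angle.
- I saw no bystander move in the views I took, but I did not measure them again at the end.

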